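# Load a hub plate into the marking press

### The arm

A 7-joint arm with a two-finger parallel gripper is mounted at the origin on the work surface. World frame = base frame: x ahead of the robot, y to its left, z up, the work surface at z = 0. Lengths are in mm, angles in degrees, forces in N, time in s.
With the tool pointing down it reaches from about 425 to 875 mm from the base axis. Payload 8.4 kg.
Tool frame: the origin (TCP) lies midway between the tips of the shut fingers; the grasp point (between the pads) lies 19 mm behind it; z points along the fingers, y is the line along which they close (so a half turn about z gives the same grasp; the last joint's range is limited). The gripper opens to 87 mm and grips with 3 to 60 N. Pads are 19 mm wide; open, the fingers measure 117 mm over their backs; the gripper's body (75 mm by 190 mm) begins 51 mm behind the grasp point.
Start: joints at [-71.402, 19.091, 2.286, 83.961, -0.768, 76.965, -3.352], TCP at [267.295, 592.467, 222.546] pointing down, gripper open.
Joint ranges: [-147.57, 147.57], [-21.85, 119.76], [-74.77, 79.35], [14.55, 137.4], [-85.83, 265.84], [4.83, 119.75], [-152.11, 152.11]. Speed limits (degrees/s): [127.2, 127.2, 159.86, 159.86, 180, 180, 180].

### API

Orientations are given as a 3x3 rotation matrix whose columns are the frame's x, y, z axes.
In Python, from workcell import * gives the robot as it stands.
- The arm moves only by the shell command python3 -m pendant 'ROWS' [FORCE]. ROWS is JSON, a list of rows, each a list of 7 numbers: the shift along the tool's x, y, z in mm, then the turn, a rotation vector about the tool's x, y, z in rad, then the finger opening in mm, from 0 to 87. A call has 1 to 20 rows; each row shifts and turns the commanded pose from where the row before left it, along the tool's axes as they then stand; what a row does not reach is not made up. A row lasts 1/12 s, in which the tool goes at most 41.7 mm and 7.16 degrees, less where a joint would pass 70% of its speed; a pose out of reach is approached as far as the arm can. A call with a gripper value outside its range is refused whole. The fingers move at their own pace and stop on an object; FORCE is the grip in N (left out, the last holds). Time passes only in rows, so rows that do not move let the fingers close. It gives the time, the measured TCP pose, the force, the opening and the grip force at its end, in the units of the state.
- get_obs(): the state, without advancing time (a new reading comes with each control period).
- read_camera(name): name is "scene" or "top" or "wrist"; returns the picture (480x640x3 uint8, red, green, blue); there is no depth.
- camera_model(name): a dict with "mtx" (3x3 intrinsics, pixels), "R" (3x3) and "t" (3): a world point X has camera coordinates R X + t; the wrist camera has in their place "hand_eye" (4x4, takes a point from camera to tool coordinates, whose origin is the TCP and whose axes are the flange's). Camera axes: x right, y down, z forward; pixel columns grow to the right and rows downward; lengths in mm; the calibration is good to about 2 mm. A picture is of the moment at which its call begins: read the wrist's pose just before it. camera_model takes no time and is no camera call.
- close_job(): hands the job in; it is judged then, once.
The state is a dict: "time": time; "joints": joint angles; "qd": joint speeds; "effort": joint torques, N m; "tcp_pos": TCP position; "orientation": TCP orientation; "contact_force": force on the tool from outside, world axes, zero at the start; "torque": the same for the moment, N m; "gripper_width": finger opening in mm; "finger_force": force on a finger pad.
Only numpy, scipy, OpenCV 4.12 (cv2) and the standard library are available. Lean on these libraries where they do the work, as an engineer would, in place of code of your own. Each camera call takes 0.05 s, during which the arm holds its last target. There are 200 camera calls.

### The job

Take the ejector pin from its stand, push it through the access hole in the press's sloping front to trip the hidden catch so that the die drawer springs out, and put the pin back in its stand. Then lay the large square hub blank flat in the drawer's square nest, hub up, and push the drawer fully home until it latches and stays shut. Leave the round blank and the small square blank where they lie.

Things in the scene. Friction and masses are not known exactly. Their poses are not given: they have to be found in the camera images.
- press: Marking press, fixed to the table: grey housing 150 deep (x) x 190 wide (y) x 114 high, with a low steel cap 30 high on top. Origin: on the table at the middle of its front edge; x points from the front to the back, y to its left, z up. Its front opening is 48 high (the drawer runs in it); from there an aluminium panel slopes up and back at 35 degrees to the horizontal to the top, 95 behind the front. The yaw differs at each start
- access_hole (a point): Centre of the mouth of the 14 diameter access hole in the sloping panel (panel 10 thick), in the middle of the press's width, 47.5 behind its front and 81 above the table; axes as the press. The hole runs square to the panel: going in, its axis points back (+x of the press) and down, 35 degrees from vertical (in the press's axes sin 35, 0, -cos 35)
- catch_pad (a point): Centre of the face of the hidden catch, a 22 square plate 18 straight in from the hole's mouth along the hole's axis. The origin moves with the catch
- catch (a joint): Travel of the catch along the hole's axis, 0 at rest to 0.010 m pushed fully in; sprung back (3 N at rest, 5.5 N fully in). The drawer is let go at about 0.005, and springs out by itself in about 1 s
- drawer (a joint): Die drawer, 0 shut and latched (reads within 2 mm of 0), 0.085 m fully out towards the front (-x of the press). A light spring (3 N shut, 1 N out) drives it out. To shut it, push the middle of its front towards +x of the press; pushed up to the stop, a few mm past 0, it latches (about 6 N in all, hard stop at -0.006) and stays when let go
- drawer_front (a point): Middle of the drawer's flat front plate's outer face (plate 158 wide, 34 high, from 4 to 38 above the table, 12 thick); moves with the drawer; axes as the press
- square_nest (a point): Centre of the floor of the square nest (die cavity) in the drawer: 47 x 47, sides parallel to the press's axes, 6 deep; floor 8 above the table, the drawer's top face 14. 52 behind the drawer's front face, left half (+y of the press, 38 from its middle). Moves with the drawer; when the drawer is out it lies 45 in front of the housing. A round nest of 47 diameter lies in the right half and stays empty
- stand_hole (a point): Centre of the mouth of the hole in the pin stand, a fixed grey block 60 x 60 x 70 high; vertical hole 11 diameter, 62 deep with a 2 chamfer; at the top of the block, 70 above the table
- pin_grip (a point): Ejector pin, at the centre of its black handle (16 x 16 square, 45 long along its z). Below the handle a steel shaft 6 in diameter and 60 long, tapered at the tip. It stands upright in the stand, the underside of the handle on the block; this point is then 22.5 above stand_hole. z runs along the pin from tip to handle; x and y are square to the handle's sides. About 60 g
- pin_tip (a point): The tip of the ejector pin's shaft, 82.5 below pin_grip along the pin
- square_blank_mid (a point): Large square aluminium hub blank, plate 44 x 44 x 5 with a square hub 14 x 14, 18 high, on its middle, sides parallel to the plate's (x, y); 23 high in all. This point is on its axis, half-way up (11.5 above its underside). About 45 g, lying plate down among the other two blanks
- round_blank_mid (a point): Round hub blank (plate 44 diameter x 5, the same hub), not wanted; point half-way up
- small_blank_mid (a point): Small square hub blank (plate 32 x 32 x 5, the same hub), not wanted; point half-way up
Things that resemble listed ones, but are neither listed nor needed, are in the scene too. There is more than one size of the part that bears stand_hole; the job needs the middle-sized.

How it is judged (in metres and radians):
On the way, in this order (a step that is already met when the one before it is completed fails the run):
1. the pin, through the access hole, pushes the catch in (value of joint catch above 0.003 m and distance between pin_tip and catch_pad below 0.012 m), for 0.05 s.
2. the drawer is out and the pin is back upright in its stand (value of joint drawer above 0.075 m and horizontal distance between pin_grip and stand_hole below 0.006 m and angle between pin_grip's own z axis and vertical below 0.1 rad and z of pin_grip in the frame of stand_hole below 0.0255 m), for 0.2 s.
3. the large square blank lies flat in the square nest of the open drawer (value of joint drawer above 0.06 m and horizontal distance between square_blank_mid and square_nest below 0.004 m and angle between square_blank_mid's own z axis and vertical below 0.06 rad and z of square_blank_mid in the frame of square_nest below 0.0135 m), for 0.2 s.
At the end, for the whole second after the job is handed in: The drawer is shut and latched (within 5 mm of closed, at rest) with the large square blank flat in the square nest (centre within 4 mm, underside within 2 mm of the nest floor, tilt under 0.06 rad), and the pin stands upright in its stand (within 6 mm, handle down to within 3 mm of the block) (value of joint drawer below 0.005 m and not (velocity of joint drawer above 0.01 m/s) and horizontal distance between square_blank_mid and square_nest below 0.004 m and angle between square_blank_mid's own z axis and vertical below 0.06 rad and z of square_blank_mid in the frame of square_nest below 0.0135 m and horizontal distance between pin_grip and stand_hole below 0.006 m and angle between pin_grip's own z axis and vertical below 0.1 rad and z of pin_grip in the frame of stand_hole below 0.0255 m); the robot touches nothing.
It fails at once if the round or the small square blank is moved by more than 25 mm (distance of any of round_blank_mid, small_blank_mid from where it was at the start of the episode above 0.025 m).
It also fails if it takes over 72 s, if anything falls off the work surface, if the arm or the gripper's body presses on something with over 40 N, if the wrist force passes 120 N, or if a joint passes its speed limit or range.

## Working session

There is one attempt and no reset: what is moved stays moved. The work goes in short steps, Python scripts to look and compute and a shell command to move; the robot and the scene stay as the last step left them, time stands still between calls to the robot, and variables do not carry over. Pictures are saved under pics/ and viewed, at most 10 in all, crops included, and the job is handed in when it is done.

```bash
mkdir -p pics; ls; python3 - <<'E'
from workcell import *
import cv2,numpy as np
for n in("scene","top"):
    cv2.imwrite(f"pics/{n}0.png",read_camera(n)[:,:,::-1]); m=camera_model(n); print(n,np.round(m["mtx"],1).tolist(),np.round(m["R"],3).tolist(),np.round(m["t"],1).tolist())
o=get_obs();print(o)
print(camera_model("wrist"))
E
```

```text
pics
scene [[445.0, 0.0, 320.1], [0.0, 445.0, 239.4], [0.0, 0.0, 1.0]] [[0.749, 0.662, -0.014], [0.357, -0.422, -0.833], [-0.558, 0.619, -0.553]] [-402.9, -112.1, 1119.7]
top [[433.8, 0.0, 322.1], [0.0, 433.8, 239.6], [0.0, 0.0, 1.0]] [[-0.015, -1.0, -0.021], [-0.989, 0.018, -0.146], [0.146, 0.019, -0.989]] [54.4, 530.4, 912.7]
{'time': 0.1, 'joints': array([-71.40290147,  19.12726867,   2.28229971,  84.00647595,
        -0.76678424,  76.965687  ,  -3.35070356]), 'qd': array([ 0.03593126, -0.10940921, -0.02598209, -0.05934455, -0.10224704,
       -0.00199326, -0.05564138]), 'effort': array([ 4.06682957e-03, -6.57806969e+01,  1.34036724e+00, -4.04709649e+01,
       -5.96302841e-02,  4.09027271e-02,  2.45687750e-05]), 'tcp_pos': array([267.11611869, 592.10534955, 221.74851746]), 'orientation': array([[-9.11559306e-01,  4.11168300e-01, -5.10593461e-04],
       [ 4.11168605e-01,  9.11558269e-01, -1.37853070e-03],
       [-1.01372434e-04, -1.46655249e-03, -9.99998919e-01]]), 'contact_force': array([ 0.04653316,  0.13162242, -0.19748095]), 'torque': array([0.05119057, 0.00453349, 0.054014  ]), 'finger_force': 0.0, 'gripper_width': 86.903128507991}
{'mtx': array([[431.94567254,   0.        , 325.67877744],
       [  0.        , 431.94567254, 238.38269846],
       [  0.        ,   0.        ,   1.        ]]), 'hand_eye': array([[ 7.93480959e-04, -9.58955822e-01, -2.83554407e-01,
         7.78630157e+01],
       [ 9.99999520e-01,  5.97840668e-04,  7.76492212e-04,
        -2.85672784e-01],
       [-5.75101371e-04, -2.83554887e-01,  9.58955836e-01,
        -1.62375302e+02],
       [ 0.00000000e+00,  0.00000000e+00,  0.00000000e+00,
         1.00000000e+00]])}
```

View pics/top0.png

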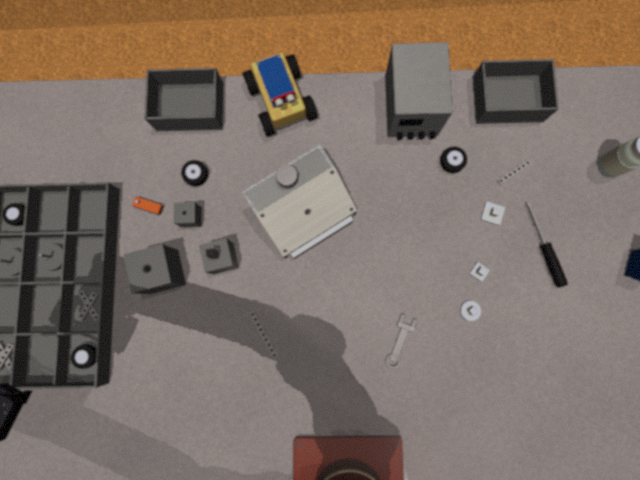

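View pics/scene0.png

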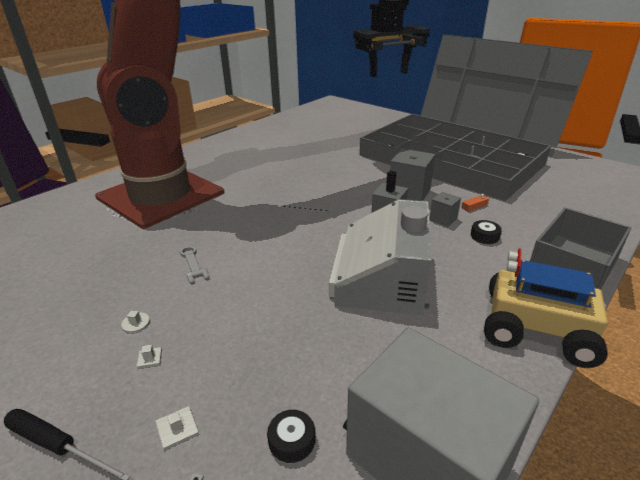

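Candidates (top view):
- Pin: black handle at (213,253), the only one.
- Stands: big (147,268), middle (217,254, carrying the pin), small (187,213). I choose the middle one.
- Blanks: large square (493,213), small square (481,271), round (471,311). I choose (493,213).

Next I'll check these in a crop and cast rays.

```bash
cat > h.py <<'E'
from workcell import *
import cv2,numpy as np
from scipy.spatial.transform import Rotation as Ro
def cam(n,o=None):
    m=camera_model(n)
    if n!="wrist": return m["mtx"],np.array(m["R"]),np.array(m["t"])
    T=np.eye(4);T[:3,:3]=o["orientation"];T[:3,3]=o["tcp_pos"]
    W=np.linalg.inv(T@m["hand_eye"]); return m["mtx"],W[:3,:3],W[:3,3]
def ray(c,px,z):
    K,R,t=c; d=R.T@np.linalg.inv(K)@np.array([*px,1.]); p=-R.T@t
    return p+d*(z-p[2])/d[2]
def proj(c,X):
    K,R,t=c; q=K@(R@np.array(X,float)+t); return q[:2]/q[2]
def rel(o,pos,Rt=None):
    "shift (tool axes) and rotvec from current pose to target"
    R=o["orientation"]; s=R.T@(np.array(pos)-o["tcp_pos"])
    return np.round(s,1), (np.round(Ro.from_matrix(R.T@Rt).as_rotvec(),4) if Rt is not None else None)
E
python3 - <<'E'
from h import *
c=cam("top"); im=cv2.imread("pics/top0.png")
for n,px,z in [("pin",(213,253),115),("hole",(308,212),81),("cap",(288,176),144),("Lsq",(493,213),5),("ssq",(481,271),5),("rnd",(471,311),5),("standtop",(217,255),70)]:
    print(n,np.round(ray(c,px,z)))
a=cv2.resize(im[140:310,110:380],None,fx=2.2,fy=2.2,interpolation=2)
b=cv2.resize(im[190:330,440:530],None,fx=2.2,fy=2.2,interpolation=2)
w=np.zeros((a.shape[0],a.shape[1]+b.shape[1],3),np.uint8); w[:,:a.shape[1]]=a; w[:b.shape[0],a.shape[1]:]=b
cv2.imwrite("pics/crop1.png",w)
g=cv2.cvtColor(im,cv2.COLOR_BGR2HSV)
m=((g[:,:,2]>185)&(g[:,:,1]<60)).astype(np.uint8)
for k in cv2.findContours(m[190:330,440:530],0,2,offset=(440,190))[0]:
    if cv2.contourArea(k)>30: 
        r=cv2.minAreaRect(k); p=cv2.boxPoints(r); print(np.round(r[0],1),np.round(r[1],1),r[2],[np.round(ray(c,q,5)[:2]).tolist() for q in p])
E
```

```text
pin [497. 265. 115.]
hole [585.  74.  81.]
cap [646. 110. 144.]
Lsq [ 591. -344.    5.]
ssq [ 459. -308.    5.]
rnd [ 371. -280.    5.]
standtop [498. 269.  70.]
[471.  310.5] [17. 16.] 90.0 [[391.0, -264.0], [391.0, -299.0], [354.0, -296.0], [354.0, -261.0]]
```

View pics/crop1.png

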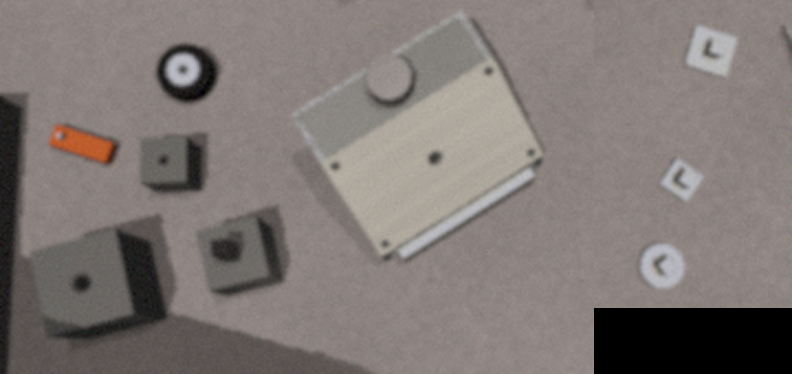

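The crop confirms the pin's handle, seen at crop (227,245), in the middle stand, and the large square blank at (711,51), clearly bigger than the one at (682,179). Now to hover over the pin.

```bash
python3 -m pendant '[[-29,-17,-0.7,0,0,0,60],[-29,-17,-0.7,0,0,0,60],[-29,-17,-0.7,0,0,0,60],[-29,-17,-0.7,0,0,0,60],[-29,-17,-0.7,0,0,0,60],[-29,-17,-0.7,0,0,0,60],[-29,-17,-0.7,0,0,0,60],[-29,-17,-0.7,0,0,0,60],[-29,-17,-0.7,0,0,0,60],[-29,-17,-0.7,0,0,0,60],[-29,-17,-0.7,0,0,0,60],[-29,-17,-0.7,0,0,0,60],[0,0,0,0,0,0,60],[0,0,0,0,0,0,60],[0,0,0,0,0,0,60]]'
python3 - <<'E'
from h import *
o=get_obs();im=read_camera("wrist");cv2.imwrite("pics/w1.png",im[:,:,::-1]);np.save("w1.npy",[o["tcp_pos"],*o["orientation"].T])
c=cam("wrist",o)
for X in[(498,268,70),(497,265,115)]:print(proj(c,X))
print(o["joints"])
E
```

```text
time: 1.35
tcp_pos: [500.2, 263.8, 230.6]
orientation: [[-0.912, 0.411, -0.001], [0.411, 0.912, 0.0], [0.001, -0.0, -1.0]]
contact_force: [0.3, 0.5, -0.6]
gripper_width: 60.0
finger_force: 0.0
[329.61278638 211.82548695]
[325.4990975  227.41833052]
[-46.43348709   8.93957511  15.91822964  96.00562823  -2.54973185
  75.44313128  35.66282018]
```

View pics/w1.png

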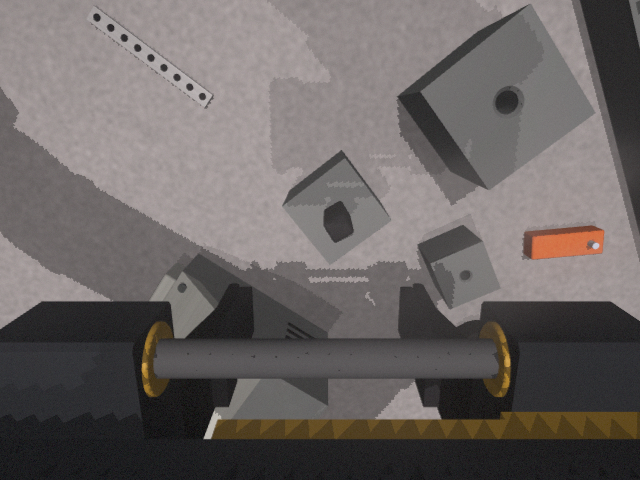

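Middle stand at about (337,210), its pin handle at (339,221); the stand is rotated about 45° in this view. Fit the polygons.

```bash
python3 - <<'E'
from h import *
a=np.load("w1.npy");o={"tcp_pos":a[0],"orientation":a[1:].T};c=cam("wrist",o)
im=cv2.imread("pics/w1.png");g=cv2.cvtColor(im,6)
sub=cv2.GaussianBlur(g,(3,3),0)
m=np.zeros_like(g);m[195:250,315:362]=(sub[195:250,315:362]<50)
k=max(cv2.findContours(m,0,2)[0],key=cv2.contourArea)
h=cv2.approxPolyDP(cv2.convexHull(k),2.0,True)[:,0];print("handle",h.tolist(),cv2.contourArea(k))
for q in h: print(q,np.round(ray(c,q,115)[:2],1),np.round(ray(c,q,70)[:2],1))
# stand top face: segment by gray
for p in[(310,215),(360,215),(335,250),(343,170),(320,180)]:print(p,im[p[1],p[0]])
cv2.imwrite("pics/w1c.png",cv2.resize(im[135:280,265:410],None,fx=4,fy=4,interpolation=2))
E
```

```text
Traceback (most recent call last):
ValueError: max() iterable argument is empty
```

```bash
python3 - <<'E'
from h import *
a=np.load("w1.npy");o={"tcp_pos":a[0],"orientation":a[1:].T};c=cam("wrist",o)
im=cv2.imread("pics/w1.png");g=cv2.cvtColor(im,cv2.COLOR_BGR2GRAY)
sub=cv2.GaussianBlur(g,(3,3),0)
print(sub[200:246:5,320:360:4])
m=np.zeros_like(g);m[195:250,315:362]=(sub[195:250,315:362]<75)
k=max(cv2.findContours(m,0,2)[0],key=cv2.contourArea)
h=cv2.approxPolyDP(cv2.convexHull(k),1.5,True)[:,0];print("handle",h.tolist(),cv2.contourArea(k))
for q in h: print(q,np.round(ray(c,q,115)[:2],1),np.round(ray(c,q,70)[:2],1))
cv2.imwrite("pics/w1c.png",cv2.resize(im[135:280,265:410],None,fx=4,fy=4,interpolation=2))
E
```

```text
[[113 116 131 113 112  99 114 113 113 131]
 [122 129 111  69  52  52  89 113 113 116]
 [131  87  52  51  52  52  55 108 116 130]
 [132  72  53  54  54  58  58  56 129 129]
 [132  66  54  57  59  61  60  54 119 130]
 [131  73  65  64  65  64  64  60  85 130]
 [131 128  61  63  63  62  63  62  64 129]
 [131 131 118  61  61  61  60  74 117 129]
 [131 130 129  97  58  86 127 129 129 129]
 [130 129 130 130 129 129 129 129 129 137]]
handle [[340, 201], [349, 215], [352, 231], [348, 235], [334, 241], [324, 225], [324, 212], [327, 208]] 775.5
[340 201] [484.6 281. ] [493.5 278.6]
[349 215] [495.6 282.6] [506.4 280.5]
[352 231] [506.5 280.1] [519.  277.6]
[348 235] [508.  276.6] [520.7 273.5]
[334 241] [508.  266.3] [520.7 261.6]
[324 225] [495.1 264.8] [505.7 259.8]
[324 212] [487.  268.4] [496.4 264. ]
[327 208] [485.4 271.3] [494.4 267.4]
```

View pics/w1c.png

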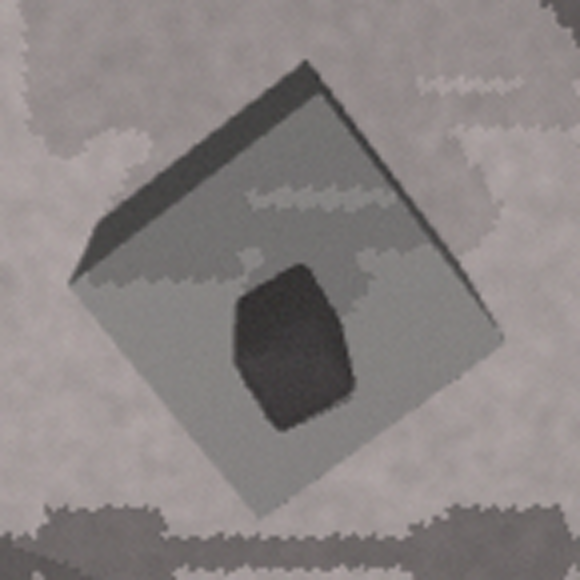

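Stand's top-face corners read from the crop: full-frame (345,158.8), (283,206), (330.5,264.3) and (390.8,219.3). The handle top is (351.5,231.5), (334.5,241), (324,225).

```bash
python3 - <<'E'
from h import *
a=np.load("w1.npy");o={"tcp_pos":a[0],"orientation":a[1:].T};c=cam("wrist",o)
P=np.array([ray(c,q,70)[:2] for q in[(345,158.8),(283,206),(330.5,264.3),(390.8,219.3)]]);print(P.round(1))
e=np.roll(P,-1,0)-P;print(np.linalg.norm(e,axis=1),np.degrees(np.arctan2(e[:,1],e[:,0])))
ce=P.mean(0);print("stand",ce)
crop=lambda x,y:(265+(x-1.5)/4,135+(y-1.5)/4)
for n,z,L in[("top",115,[(356,384),(283,432),(234,362)]),("bot",70,[(304,262),(236,299)])]:
  Q=np.array([ray(c,crop(*q),z)[:2] for q in L]);e=np.diff(Q,axis=0);print(n,Q.round(1),np.linalg.norm(e,axis=1),np.degrees(np.arctan2(e[:,1],e[:,0])))
  if n=="top":print("ctr",(Q[0]+Q[2])/2)
E
```

```text
[[466.  294.8]
 [479.2 237.4]
 [537.2 251.2]
 [522.7 308.5]]
[58.84105455 59.60160875 59.11784717 58.35324261] [ -77.00076653   13.38757608  104.21158792 -166.34532213]
stand [501.30052722 272.99387367]
top [[506.7 281.2]
 [509.4 266.7]
 [494.9 264.2]] [14.74117971 14.68943908] [ -79.61286556 -170.18544518]
ctr [500.82079138 272.71007152]
bot [[493.1 279.3]
 [494.4 264.6]] [14.79053215] [-85.17088614]
```

```bash
python3 -m pendant '[[0,0,0,0,0,-0.107,45],[0,0,0,0,0,-0.107,45],[0,0,0,0,0,-0.107,45],[0,0,0,0,0,-0.107,45],[0,0,0,0,0,-0.107,45],[0,0,0,0,0,-0.107,45],[-2.8,8.8,20,0,0,0,45],[0,0,30,0,0,0,45],[0,0,30,0,0,0,45],[0,0,20,0,0,0,45],[0,0,0,0,0,0,45],[0,0,0,0,0,0,45]]'
python3 - <<'E'
from h import *
o=get_obs();im=read_camera("wrist");cv2.imwrite("pics/w2.png",im[:,:,::-1]);np.save("w2.npy",[o["tcp_pos"],*o["orientation"].T])
R=o["orientation"];print(np.degrees(np.arctan2(R[1,1],R[0,1])),o["joints"]);print(rel(o,(501,272.9,76)))
E
```

```text
time: 2.4
tcp_pos: [500.2, 273.4, 130.4]
orientation: [[-0.976, -0.218, -0.002], [-0.218, 0.976, -0.001], [0.002, -0.001, -1.0]]
contact_force: [1.2, -0.9, 0.5]
gripper_width: 45.1
finger_force: 0.0
102.60826347726747 [-43.85252635  13.81226255  12.41860077 102.34732134  -3.27032761
  64.31920745  72.25107475]
(array([-0.8, -0.6, 54.4]), None)
```

```bash
python3 -m pendant '[[-0.8,-0.6,18,0,0,0,45],[0,0,18,0,0,0,45],[0,0,12,0,0,0,45],[0,0,6.4,0,0,0,45],[0,0,0,0,0,0,45],[0,0,0,0,0,0,0],[0,0,0,0,0,0,0],[0,0,0,0,0,0,0],[0,0,0,0,0,0,0],[0,0,0,0,0,0,0],[0,0,0,0,0,0,0],[0,0,0,0,0,0,0],[0,0,0,0,0,0,0]]' 35
python3 - <<'E'
from h import *
o=get_obs();R=o["orientation"];print(o["tcp_pos"],R,np.degrees(np.arctan2(R[1,1],R[0,1])));np.save("grasp.npy",[o["tcp_pos"],*R.T])
E
```

```text
time: 3.53
tcp_pos: [502.5, 272.3, 76.9]
orientation: [[-0.976, -0.216, 0.0], [-0.216, 0.976, 0.0], [-0.0, 0.0, -1.0]]
contact_force: [-1.2, -0.6, 3.3]
gripper_width: 15.3
finger_force: 35.0
[502.52312461 272.33765345  76.9188107 ] [[-9.76297046e-01 -2.16434618e-01  3.65888038e-04]
 [-2.16434505e-01  9.76297086e-01  3.24507709e-04]
 [-4.27450127e-04  2.37625121e-04 -9.99999880e-01]] 102.49970717745067
```

```bash
python3 -m pendant '[[0,0,-8,0,0,0,0],[0,0,-20,0,0,0,0],[0,0,-27,0,0,0,0],[0,0,-27,0,0,0,0],[0,0,-27,0,0,-0.09,0],[0,0,-27,0,0,-0.09,0],[0,0,-27,0,0,-0.09,0],[0,0,0,0,0,-0.096,0],[-1.2,-20,0,0,0,0,0],[-1.2,-30,0,0,0,0,0],[-1.2,-30,0,0,0,0,0],[-1.2,-30,0,0,0,0,0],[-1.2,-30,0,0,0,0,0],[-1.2,-30,0,0,0,0,0],[-1.2,-25,0,0,0,0,0],[-1,-16,0,0,0,0,0],[0,0,0,0,0,0,0],[0,0,0,0,0,0,0],[0,0,0,0,0,0,0]]'
python3 - <<'E'
from h import *
o=get_obs();im=read_camera("wrist");cv2.imwrite("pics/w3.png",im[:,:,::-1]);np.save("w3.npy",[o["tcp_pos"],*o["orientation"].T])
c=cam("wrist",o);R=o["orientation"]
print(o["joints"],proj(c,(585,74,81)),proj(c,o["tcp_pos"]+66.9*R[:,2]))
E
```

```text
time: 5.12
tcp_pos: [626.0, 102.4, 239.5]
orientation: [[-0.834, -0.552, -0.001], [-0.552, 0.834, 0.0], [0.0, 0.001, -1.0]]
contact_force: [-0.2, -0.2, -1.5]
gripper_width: 15.3
finger_force: 35.0
[-27.97556716  17.14811652  18.62985679  85.6121952   -5.55696638
  78.17735402 114.54833256] [324.19461407 150.78112112] [325.78481013 255.85330545]
```

View pics/w3.png

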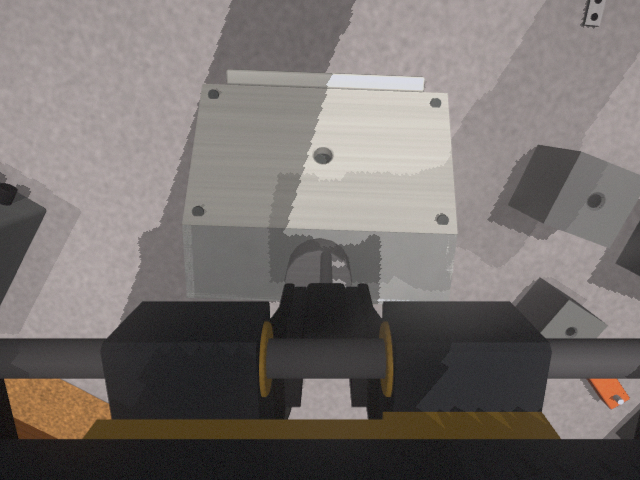

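The hole is at about (322,156) and the panel screws at (213,94), (435,102), (198,211) and (442,220). The panel's front edge (z=48) runs (204,84)–(447,93). The pin tip is near (326,250), as predicted.

```bash
python3 - <<'E'
from h import *
a=np.load("w3.npy");o={"tcp_pos":a[0],"orientation":a[1:].T};c=cam("wrist",o)
g=cv2.cvtColor(cv2.imread("pics/w3.png"),cv2.COLOR_BGR2GRAY)
def blob(x,y,r=14,fac=.62):
    s=cv2.GaussianBlur(g,(3,3),0)[y-r:y+r,x-r:x+r];loc=np.median(s)
    n,l,st,ce=cv2.connectedComponentsWithStats((s<loc*fac).astype(np.uint8))
    i=1+np.argmax(st[1:,4]);return ce[i]+[x-r,y-r],st[i].tolist()
h,st=blob(322,156);print("hole",h,st)
H=ray(c,h,81);print(H)
S=[blob(*p)[0] for p in[(213,94),(435,102),(198,211),(442,220)]];print(np.round(S,1).tolist())
# front pair and rear pair at unknown heights: dir independent of z
for i,j in((0,1),(2,3)):
  for z in(55,105):
    A,B=ray(c,S[i],z)[:2],ray(c,S[j],z)[:2];d=B-A;print(z,A.round(1),B.round(1),np.linalg.norm(d),np.degrees(np.arctan2(d[1],d[0]))-90)
# front edge of panel: brightness step along columns
s=cv2.GaussianBlur(g,(3,3),0).astype(float)
A,B=ray(c,(204,84),48)[:2],ray(c,(447,93),48)[:2];d=B-A;print("edge",A,B,(A+B)/2,np.linalg.norm(d),np.degrees(np.arctan2(d[1],d[0]))-90)
# pin tip: dark/bright column profile
print(s[236:262:3,314:340:2].astype(int))
E
```

```text
hole [322.99431818 156.85227273] [6, 8, 18, 14, 176]
[589.14174479  75.68620303  81.        ]
[[213.4, 93.8], [435.4, 102.4], [197.8, 210.5], [442.0, 219.0]]
55 [598.  -18.7] [509.4 126.1] 169.80699014207616 31.46494020611027
105 [592.7  -7.5] [516.8 116.4] 145.3354425264165 31.464940206110242
55 [684.6  15.3] [579.4 187.1] 201.3812478415859 31.489180256924058
105 [666.8  21.6] [576.7 168.6] 172.3594108057075 31.48918025692403
edge [596.47260598 -29.8592028 ] [497.83094392 130.69480241] [547.15177495  50.41779981] 188.435044729469 31.565861386738845
[[144 144 144 142 142 143 143 143 143 142 143 143 143]
 [ 96  94  91  91  96 104 117 126 134 140 143 143 142]
 [ 79  80  85  89  90  90  90  91  91  95 113 136 142]
 [ 79  78  79  87  91  88  92  91  88  92  89  82  92]
 [ 79  79  80  81  82  81  80  81  80  78  79  79  77]
 [ 94  98 101  99  88  79  79  77  77  79  77  75  75]
 [102 103 102  95  75  77  77  76  79  95  87  78  76]
 [ 99  99 100  86  73  76  76  76  75  95 103  98  88]
 [ 98  99  99  85  73  75  76  76  76 104 102 118 123]]
```

```bash
cat >> h.py <<'E'
YAW=31.5; HOLE=np.array([588.6,75.5,81.])
xp=np.array([np.cos(np.radians(YAW)),np.sin(np.radians(YAW)),0]);yp=np.array([-xp[1],xp[0],0]);Z=np.array([0,0,1.])
s35,c35=np.sin(np.radians(35)),np.cos(np.radians(35)); AX=s35*xp-c35*Z
RT=np.c_[np.cross(yp,AX),yp,AX]; PIN=np.array([1.8,0,66.9])
E
python3 - <<'E'
from h import *
o=get_obs();T=HOLE-12*AX-RT@PIN
print(T,rel(o,T,RT),"after rot:",RT.T@(T-o["tcp_pos"]))
E
```

```text
[551.27081066  52.62464335 146.66353388] (array([90. , -0.6, 92.9]), array([ 0.0118, -0.6109,  0.0348])) after rot: [126.94725797  -3.79782998  24.55779148]
```

```bash
python3 -m pendant '[[0,0,0,0.002,-0.102,0.006,0],[0,0,0,0.002,-0.102,0.006,0],[0,0,0,0.002,-0.102,0.006,0],[0,0,0,0.002,-0.102,0.006,0],[0,0,0,0.002,-0.102,0.006,0],[0,0,0,0.002,-0.101,0.005,0],[20,-1,0,0,0,0,0],[30,-1,0,0,0,0,0],[30,-1,0,0,0,0,0],[30,-1,6,0,0,0,0],[17,0,10,0,0,0,0],[0,0,9,0,0,0,0],[0,0,0,0,0,0,0],[0,0,0,0,0,0,0],[0,0,0,0,0,0,0]]'
python3 - <<'E'
from h import *
o=get_obs();im=read_camera("wrist");cv2.imwrite("pics/w4.png",im[:,:,::-1]);np.save("w4.npy",[o["tcp_pos"],*o["orientation"].T])
c=cam("wrist",o)
print(o["joints"],rel(o,HOLE-12*AX-RT@PIN,RT),proj(c,HOLE),proj(c,o["tcp_pos"]+o["orientation"]@PIN))
cv2.imwrite("pics/w4c.png",cv2.resize(im[100:340,200:460,::-1],None,fx=2.4,fy=2.4,interpolation=2))
E
```

```text
time: 6.42
tcp_pos: [552.6, 52.1, 147.3]
orientation: [[-0.698, -0.522, 0.491], [-0.428, 0.853, 0.299], [-0.575, -0.002, -0.818]]
contact_force: [0.7, 0.1, 0.6]
gripper_width: 15.9
finger_force: 35.0
[-24.53003602  -7.64477026  25.51688388 130.34271549 -31.08456706
  30.00793515 146.66458112] (array([1. , 1.1, 0. ]), array([-0.0016,  0.0013,  0.0005])) [327.82931191 244.14581937] [325.69293285 252.48674552]
```

View pics/w4c.png

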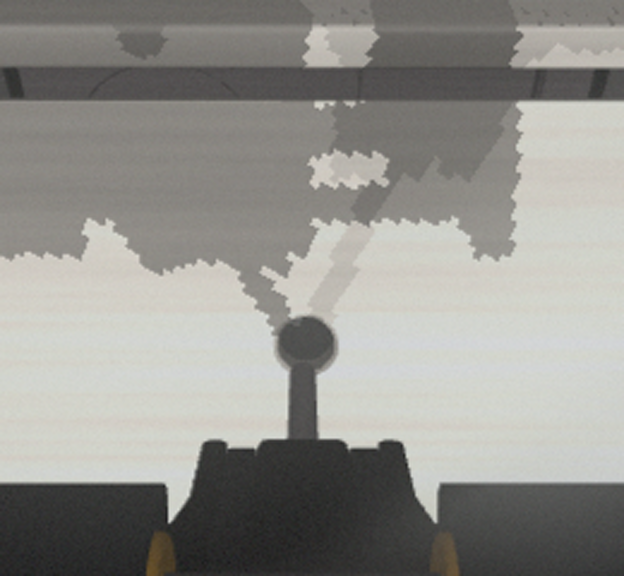

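Hole at full-frame (327.5,243.6) and tip at (326.2,251), both within 2 px of prediction. Push in.

```bash
python3 -m pendant '[[1,1,0,0,0,0,0],[0,0,6,0,0,0,0],[0,0,8,0,0,0,0],[0,0,8,0,0,0,0],[0,0,6,0,0,0,0],[0,0,3,0,0,0,0],[0,0,2,0,0,0,0],[0,0,2,0,0,0,0],[0,0,0,0,0,0,0]]'; python3 -m pendant '[[0,0,1.5,0,0,0,0],[0,0,1,0,0,0,0],[0,0,0,0,0,0,0],[0,0,0,0,0,0,0]]'
python3 - <<'E'
from h import *
o=get_obs();R=o["orientation"];tip=o["tcp_pos"]+R@PIN;print(RT.T@(tip-HOLE),R.T@o["contact_force"],o["joints"])
E
```

```text
time: 7.22
tcp_pos: [568.4, 62.2, 116.8]
orientation: [[-0.699, -0.521, 0.49], [-0.427, 0.854, 0.298], [-0.574, -0.002, -0.819]]
contact_force: [-2.2, -2.9, 1.6]
gripper_width: 16.0
finger_force: 35.0
time: 7.55
tcp_pos: [569.5, 63.0, 115.2]
orientation: [[-0.699, -0.521, 0.491], [-0.427, 0.854, 0.298], [-0.574, -0.001, -0.819]]
contact_force: [-2.4, -1.3, 2.7]
gripper_width: 15.5
finger_force: 35.0
[ 0.88211631 -0.83490347 25.81379916] [ 0.62967132  0.16072856 -3.78145352] [-47.4422402   -4.06246926  47.76740843 131.11160806 -36.31673825
  25.71424906 151.92003993]
```

```bash
python3 -m pendant '[[0,0,0,0,0,0.08,0],[0,0,0,0,0,0.08,0],[0,0,1,0,0,0,0],[0,0,1,0,0,0,0],[0,0,0,0,0,0,0],[0,0,0,0,0,0,0]]'
python3 - <<'E'
from h import *
o=get_obs();R=o["orientation"];tip=o["tcp_pos"]+R@PIN;print(RT.T@(tip-HOLE),R.T@o["contact_force"],o["joints"])
a=cv2.imread("pics/top0.png");b=read_camera("top")[:,:,::-1];cv2.imwrite("pics/top1.png",b)
d=cv2.absdiff(a,np.ascontiguousarray(b)).max(2);c=cam("top")
for t in range(-20,-110,-10): 
    p=HOLE-47.5*xp+t*xp+55*yp*-1; q=proj(c,(p[0],p[1],14)).astype(int); p2=p+110*yp;q2=proj(c,(p2[0],p2[1],14)).astype(int)
    print(t,q,a[q[1],q[0]],b[q[1],q[0]],q2,a[q2[1],q2[0]],b[q2[1],q2[0]])
E
```

```text
time: 8.05
tcp_pos: [570.6, 63.3, 113.5]
orientation: [[-0.772, -0.405, 0.491], [-0.288, 0.91, 0.298], [-0.567, 0.089, -0.819]]
contact_force: [-3.9, -2.0, 6.2]
gripper_width: 15.8
finger_force: 35.0
[ 0.90052018 -0.87516192 27.75002497] [ 0.07207364  0.31634134 -7.55230819] [-46.70115071  -3.51661818  47.12953347 131.06144318 -37.52899104
  25.69314245 143.95362665]
-20 [345 228] [119 124 131] [5 5 9] [304 254] [123 123 135] [54 55 58]
-30 [347 232] [124 130 139] [ 84 104 117] [306 258] [127 130 139] [47 41 43]
-40 [350 235] [127 129 136] [30 36 90] [308 261] [129 134 143] [139 142 150]
-50 [352 239] [126 131 140] [18 24 55] [311 265] [129 132 139] [145 147 152]
-60 [354 243] [128 131 141] [18 16 23] [313 269] [128 130 139] [145 149 156]
-70 [357 246] [129 131 140] [24 21 27] [315 273] [126 128 140] [134 136 144]
-80 [359 250] [128 131 137] [47 46 48] [318 276] [128 131 143] [142 144 148]
-90 [362 254] [131 132 142] [23 27 69] [320 280] [135 135 145] [140 149 152]
-100 [364 258] [133 133 144] [17 22 57] [323 284] [131 132 142] [143 150 155]
```

```bash
python3 -m pendant '[[0,0,-6,0,0,0,0],[0,0,-10,0,0,0,0],[0,0,-10,0,0,0,0],[0,0,-10,0,0,0,0],[0,0,-15,0,0,0,0],[0,0,-20,0,0,0,0],[0,0,-20,0,0,0,0],[0,0,-20,0,0,0,0],[0,0,0,0,0,0,0]]'
python3 - <<'E'
from h import *
o=get_obs();im=read_camera("wrist");cv2.imwrite("pics/w5.png",im[:,:,::-1]);np.save("w5.npy",[o["tcp_pos"],*o["orientation"].T])
a=np.load("grasp.npy");RG=a[1:].T;T=a[0]+[0,0,100]
print(o["joints"],o["tcp_pos"],rel(o,T,RG),"after rot",RG.T@(T-o["tcp_pos"]))
b=read_camera("scene");cv2.imwrite("pics/s5.png",b[:,:,::-1])
cv2.imwrite("pics/s5c.png",cv2.resize(b[150:350,250:500,::-1],None,fx=2.4,fy=2.4,interpolation=2))
E
```

```text
time: 8.85
tcp_pos: [516.3, 29.2, 207.4]
orientation: [[-0.77, -0.404, 0.494], [-0.286, 0.911, 0.298], [-0.57, 0.088, -0.817]]
contact_force: [0.4, -0.8, -0.0]
gripper_width: 15.8
finger_force: 35.0
[-31.52724397 -20.36073576  31.66856739 129.95488595 -12.3525989
  37.82411836 121.4734411 ] [516.284833    29.16224029 207.35510987] (array([-41.7, 224.3,  90.5]), array([0.1456, 0.5979, 0.166 ])) after rot [-39.18302503 240.38272486  30.51017259]
```

View pics/s5c.png

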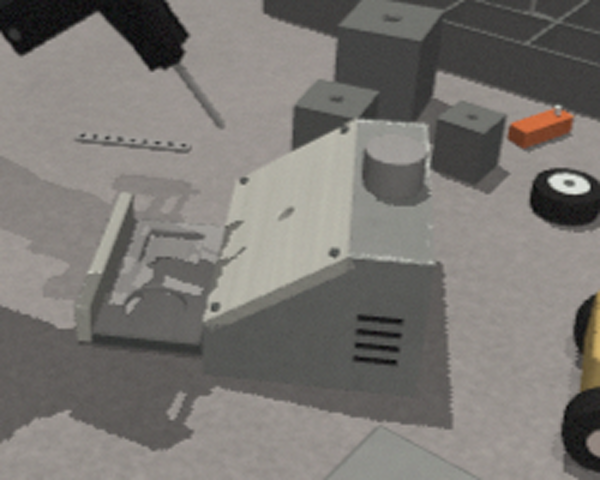

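Drawer is out (front plate at crop (105,270), nests visible) and the pin is still in the gripper. Return to above the stand.

```bash
python3 -m pendant '[[0,0,0,0.0243,0.0997,0.0277,0],[0,0,0,0.0243,0.0997,0.0277,0],[0,0,0,0.0243,0.0997,0.0277,0],[0,0,0,0.0243,0.0997,0.0277,0],[0,0,0,0.0243,0.0997,0.0277,0],[0,0,0,0.0241,0.0994,0.0275,0],[-3,20,2,0,0,0,0],[-5,30,4,0,0,0,0],[-5,32,4,0,0,0,0],[-5,32,4,0,0,0,0],[-5,32,4,0,0,0,0],[-5,32,4,0,0,0,0],[-5,32,4,0,0,0,0],[-6,20,4,0,0,0,0],[0,10,0.5,0,0,0,0],[0,0,0,0,0,0,0],[0,0,0,0,0,0,0],[0,0,0,0,0,0,0]]'
python3 - <<'E'
from h import *
o=get_obs();im=read_camera("wrist");cv2.imwrite("pics/w6.png",im[:,:,::-1])
a=np.load("grasp.npy");RG=a[1:].T;print(o["joints"],rel(o,a[0],RG));c=cam("wrist",o)
print(proj(c,o["tcp_pos"]+o["orientation"]@PIN))
g=cv2.cvtColor(np.ascontiguousarray(im),cv2.COLOR_RGB2GRAY)
q=proj(c,(501.3,273,70)).astype(int);print(q)
cv2.imwrite("pics/w6c.png",cv2.resize(im[150:340,220:440,::-1],None,fx=3,fy=3,interpolation=2))
E
```

```text
time: 10.45
tcp_pos: [502.4, 271.3, 173.5]
orientation: [[-0.977, -0.214, -0.005], [-0.214, 0.977, -0.0], [0.005, 0.001, -1.0]]
contact_force: [-0.5, -1.1, -0.3]
gripper_width: 16.0
finger_force: 35.0
[-43.14711304  11.89181373  11.95098954  99.27042003  -2.74867808
  69.36228     71.91782141] (array([-0.8,  0.9, 96.6]), array([ 0.0004, -0.0053, -0.002 ]))
[325.841832   252.72631247]
[328 237]
```

View pics/w6c.png

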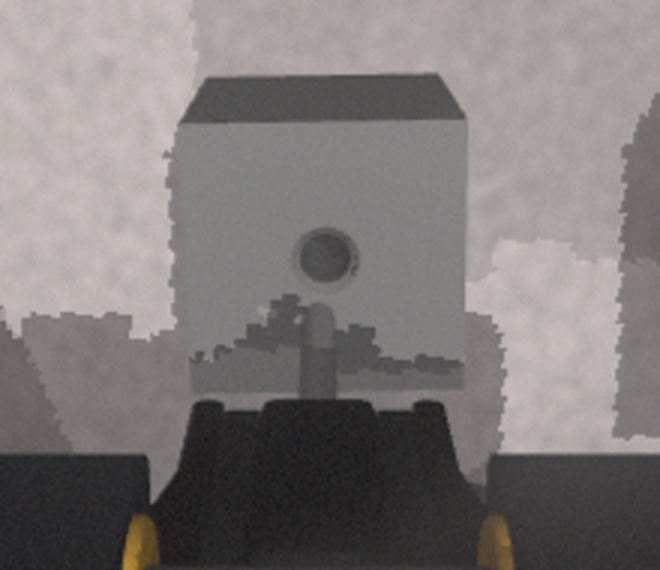

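```bash
python3 -m pendant '[[-0.4,1.6,0,0,-0.005,-0.002,0],[0,0,10,0,0,0,0],[0,0,15,0,0,0,0],[0,0,8,0,0,0,0],[0,0,4,0,0,0,0],[0,0,3,0,0,0,0],[0,0,3,0,0,0,0],[0,0,3,0,0,0,0],[0,0,0,0,0,0,0]]'
```

```text
time: 11.25
tcp_pos: [502.0, 274.7, 127.6]
orientation: [[-0.976, -0.218, 0.0], [-0.218, 0.976, 0.002], [-0.001, 0.001, -1.0]]
contact_force: [-0.5, 0.0, -0.5]
gripper_width: 15.4
finger_force: 35.0
```

```bash
python3 -m pendant '[[0,0,6,0,0,0,0],[0,0,0,0,0,0,0]]'
python3 -m pendant '[[0,0,6,0,0,0,0],[0,0,6,0,0,0,0],[0,0,0,0,0,0,0]]'
```

```text
time: 11.42
tcp_pos: [501.8, 274.7, 121.1]
orientation: [[-0.976, -0.218, -0.0], [-0.218, 0.976, 0.001], [-0.0, 0.001, -1.0]]
contact_force: [-0.8, -0.4, -0.7]
gripper_width: 16.1
finger_force: 35.0
time: 11.67
tcp_pos: [501.4, 274.4, 108.4]
orientation: [[-0.976, -0.218, -0.001], [-0.218, 0.976, 0.001], [0.001, 0.001, -1.0]]
contact_force: [-0.7, 0.9, -1.0]
gripper_width: 15.8
finger_force: 35.0
```

```bash
python3 -m pendant '[[-0.6,-1,8,0,0,0,0],[0,0,8,0,0,0,0],[0,0,6,0,0,0,0],[0,0,4,0,0,0,0],[0,0,3,0,0,0,0],[0,0,0,0,0,0,0],[0,0,0,0,0,0,0]]'
python3 -m pendant '[[0,0,1.5,0,0,0,0],[0,0,1,0,0,0,0],[0,0,0,0,0,0,0]]'
```

```text
time: 12.25
tcp_pos: [502.9, 274.0, 80.8]
orientation: [[-0.976, -0.218, 0.0], [-0.218, 0.976, 0.002], [-0.001, 0.001, -1.0]]
contact_force: [0.7, 0.5, -0.4]
gripper_width: 15.7
finger_force: 35.0
time: 12.5
tcp_pos: [502.9, 274.0, 78.4]
orientation: [[-0.976, -0.218, 0.0], [-0.218, 0.976, 0.002], [-0.001, 0.002, -1.0]]
contact_force: [0.5, 0.0, -1.2]
gripper_width: 15.6
finger_force: 35.0
```

```bash
python3 -m pendant '[[0,0,1,0,0,0,0],[0,0,0.6,0,0,0,0],[0,0,0,0,0,0,0],[0,0,0,0,0,0,0]]'
python3 -m pendant '[[0,0,0,0,0,0,45],[0,0,0,0,0,0,45],[0,0,0,0,0,0,45],[0,0,0,0,0,0,45],[0,0,-5,0,0,0,45],[0,0,-20,0,0,0,45],[0,0,-30,0,0,0,45],[0,0,-35,0,0,0,45],[0,0,-35,0,0,0,45],[0,0,-20,0,0,0,45],[0,0,0,0,0,0,45],[0,0,0,0,0,0,45]]'
python3 - <<'E'
from h import *
o=get_obs();im=read_camera("wrist");cv2.imwrite("pics/w7.png",im[:,:,::-1]);c=cam("wrist",o)
g=cv2.GaussianBlur(cv2.cvtColor(np.ascontiguousarray(im),cv2.COLOR_RGB2GRAY),(3,3),0)
q=proj(c,(501,273,115)).astype(int);print(q)
x0,y0=q-50;s=(g[y0:y0+100,x0:x0+100]<75).astype(np.uint8)
for k in cv2.findContours(s,0,2,offset=(int(x0),int(y0)))[0]:
  if cv2.contourArea(k)>150:
    h=cv2.approxPolyDP(cv2.convexHull(k),1.5,True)[:,0];print(cv2.contourArea(k));
    for p in h:print(p,ray(c,p,115)[:2].round(1),ray(c,p,70)[:2].round(1))
L=(591,-344,200);R=o["orientation"];print(o["joints"],rel(o,L))
E
```

```text
time: 12.83
tcp_pos: [503.0, 274.1, 76.9]
orientation: [[-0.976, -0.218, 0.0], [-0.218, 0.976, 0.002], [-0.001, 0.002, -1.0]]
contact_force: [0.4, 0.3, 0.5]
gripper_width: 15.6
finger_force: 35.0
time: 13.83
tcp_pos: [503.5, 274.1, 223.4]
orientation: [[-0.976, -0.218, 0.003], [-0.218, 0.976, 0.003], [-0.003, 0.003, -1.0]]
contact_force: [-0.4, 0.6, -1.1]
gripper_width: 45.0
finger_force: 0.0
[324 230]
797.0
[334 207] [484.2 275.5] [493.7 278.7]
[337 229] [498.  280.7] [509.9 284.8]
[336 241] [506.1 281.9] [519.3 286.2]
[314 241] [509.2 267.8] [522.9 269.8]
[313 217] [493.6 263.8] [504.7 265. ]
[316 207] [486.7 264.3] [496.7 265.6]
[-43.51413166   9.88406861  12.0054407   95.61423101  -2.21557459
  74.49181848  71.474042  ] (array([  49.2, -622.4,   21.5]), None)
```

Pin is upright and down in its stand (the corners match the first view). Go to the large blank.

```bash
python3 -m pendant '[[0,0,0,0,0,0.1,40],[0,0,0,0,0,0.1,40],[0,0,0,0,0,0.1,40],[0,0,0,0,0,0.1,40],[0,0,0,0,0,0.1,40],[0,0,0,0,0,0.1,40],[0,0,0,0,0,0.1,40]]' >/dev/null
python3 -m pendant '[[-11,-16,0,0,0,0,40],[-20,-30,0,0,0,0,40],[-20,-30,0,0,0,0,40],[-20,-30,0,0,0,0,40],[-20,-30,0,0,0,0,40],[-20,-30,0,0,0,0,40],[-20,-30,0,0,0,0,40],[-20,-30,0,0,0,0,40],[-20,-30,0,0,0,0,40],[-20,-30,0,0,0,0,40],[-20,-30,0,0,0,0,40],[-20,-30,0,0,0,0,40],[-20,-30,0,0,0,0,40],[-20,-30,0,0,0,0,40],[-20,-30,0,0,0,0,40],[-20,-30,0,0,0,0,40],[-20,-30,0,0,0,0,40],[-19,-20,0,0,0,0,40],[0,0,0,0,0,0,40],[0,0,0,0,0,0,40]]'
python3 - <<'E'
from h import *
o=get_obs();im=read_camera("wrist");cv2.imwrite("pics/w8.png",im[:,:,::-1]);np.save("w8.npy",[o["tcp_pos"],*o["orientation"].T]);c=cam("wrist",o)
print(o["joints"],proj(c,(591,-344,5)))
im=np.ascontiguousarray(im);v=cv2.cvtColor(im,cv2.COLOR_RGB2HSV);m=((v[:,:,2]>190)&(v[:,:,1]<45)).astype(np.uint8)
for k in cv2.findContours(m,0,2)[0]:
  if cv2.contourArea(k)>300:
    r=cv2.minAreaRect(k);p=cv2.boxPoints(r);P=np.array([ray(c,q,5)[:2] for q in p]);e=np.roll(P,-1,0)-P
    print(np.round(r[0],1),cv2.contourArea(k),P.round(1).tolist(),P.mean(0).round(1),np.linalg.norm(e,axis=1).round(1),np.degrees(np.arctan2(e[:,1],e[:,0])).round(1))
E
```

```text
time: 16.13
tcp_pos: [573.3, -347.2, 218.6]
orientation: [[-0.885, 0.465, -0.003], [0.465, 0.885, 0.002], [0.004, -0.0, -1.0]]
contact_force: [0.9, 0.6, -0.7]
gripper_width: 39.9
finger_force: 0.0
[ -0.18107558  24.9836294   38.45792385  82.37018756 -15.53155484
  78.2353074  101.14342147] [338.08861389 218.78452031]
[489.5 293.5] 321.5 [[707.9, -262.8], [723.2, -233.8], [735.6, -238.5], [720.2, -267.9]] [ 721.7 -250.8] [32.8 13.3 33.1 13.3] [  62.3  -21.  -117.7  157.7]
[339.4 220.7] 2015.5 [[565.4, -357.4], [580.0, -316.0], [621.5, -329.8], [606.7, -372.6]] [ 593.4 -343.9] [43.9 43.8 45.3 44. ] [  70.6  -18.4 -109.2  159.8]
[307.6  57.1] 1592.0 [[462.8, -327.6], [438.2, -307.6], [457.4, -281.6], [482.5, -301.1]] [ 460.2 -304.5] [31.7 32.3 31.8 33.1] [ 140.8   53.6  -37.8 -126.6]
```

View pics/w8.png

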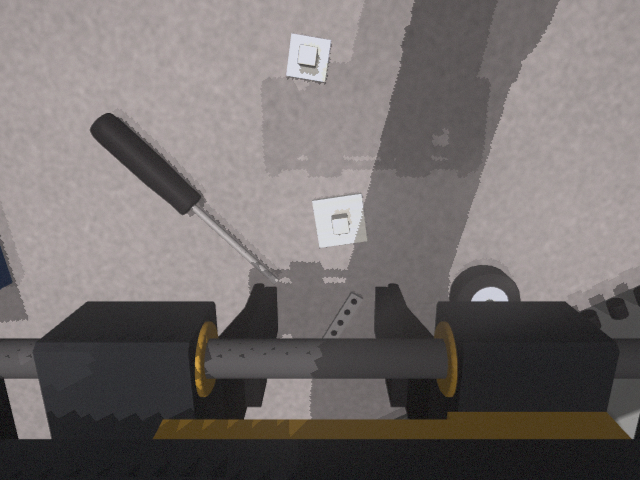

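The large blank is at (339,221), measured 44–45 mm on a side, centre (593.4,-343.9), sides at 70.5°. The small one is at (308,57), 32 mm. Grasp the large blank by its hub.

```bash
python3 -m pendant '[[-18,9.8,20,0,0,-0.072,36],[0,0,30,0,0,-0.071,36],[0,0,35,0,0,0,36],[0,0,35,0,0,0,36],[0,0,30,0,0,0,36],[0,0,20,0,0,0,36],[0,0,8,0,0,0,36],[0,0,0,0,0,0,36],[0,0,0,0,0,0,36],[0,0,0,0,0,0,36]]'
python3 - <<'E'
from h import *
o=get_obs();R=o["orientation"];print(rel(o,(593.4,-343.9,8)),np.degrees(np.arctan2(R[1,1],R[0,1])),R[:,2])
E
```

```text
time: 17.02
tcp_pos: [596.3, -345.0, 44.7]
orientation: [[-0.944, 0.331, 0.003], [0.331, 0.944, 0.001], [-0.002, 0.002, -1.0]]
contact_force: [0.1, 0.1, -0.0]
gripper_width: 35.7
finger_force: 0.0
(array([ 3.2,  0. , 36.7]), None) 70.69068404446512 [ 2.71422987e-03  7.21889672e-04 -9.99996056e-01]
```

```bash
python3 -m pendant '[[3,0,12,0,0.002,0,36],[0,0,12,0,0,0,36],[0,0,7,0,0,0,36],[0,0,3,0,0,0,36],[0,0,0,0,0,0,36],[0,0,0,0,0,0,36]]'
python3 - <<'E'
from h import *
o=get_obs();R=o["orientation"];print(rel(o,(593.4,-343.9,7.5)),R[:,2])
E
```

```text
time: 17.52
tcp_pos: [592.2, -343.9, 8.6]
orientation: [[-0.944, 0.331, -0.002], [0.331, 0.944, 0.002], [0.003, 0.002, -1.0]]
contact_force: [0.1, -0.8, 0.2]
gripper_width: 35.7
finger_force: 0.0
(array([-1.1,  0.4,  1.1]), None) [-0.00202739  0.00232955 -0.99999523]
```

```bash
python3 -m pendant '[[-1,0.4,1,0,-0.002,0,36],[0,0,0,0,0,0,36],[0,0,0,0,0,0,0],[0,0,0,0,0,0,0],[0,0,0,0,0,0,0],[0,0,0,0,0,0,0],[0,0,0,0,0,0,0],[0,0,0,0,0,0,0],[0,0,0,0,0,0,0],[0,0,0,0,0,0,0]]' 25
python3 - <<'E'
from h import *
o=get_obs();R=o["orientation"];print(R[:,2],o["tcp_pos"],np.degrees(np.arctan2(R[1,1],R[0,1])));np.save("bg.npy",[o["tcp_pos"],*R.T])
E
```

```text
time: 18.35
tcp_pos: [593.5, -343.8, 7.9]
orientation: [[-0.944, 0.331, 0.0], [0.331, 0.944, 0.002], [0.0, 0.002, -1.0]]
contact_force: [-0.0, 0.7, 2.0]
gripper_width: 13.5
finger_force: 25.0
[ 4.87772648e-04  1.62827891e-03 -9.99998555e-01] [ 593.50664506 -343.80912346    7.9361312 ] 70.66233661255198
```

```bash
python3 -m pendant '[[0,0,-8,0,0,0,0],[0,0,-20,0,0,0,0],[0,0,-30,0,0,0,0],[0,0,-30,0,0,0,0],[0,0,-30,0,0,-0.1,0],[0,0,-30,0,0,-0.1,0],[0,0,-30,0,0,-0.1,0],[0,0,-14,0,0,-0.1,0],[0,0,0,0,0,-0.1,0],[0,0,0,0,0,-0.1,0],[0,0,0,0,0,-0.1,0],[0,0,0,0,0,-0.1,0],[0,0,0,0,0,-0.088,0],[0,0,0,0,0,0,0]]'
python3 - <<'E'
from h import *
o=get_obs();print(o["joints"]);N=HOLE-47.5*xp-45*xp+38*yp;print(N);R=np.c_[-xp,yp,-Z];T=N+40*xp;T[2]=200;print(rel(o,T,R))
E
```

```text
time: 19.52
tcp_pos: [593.8, -342.2, 199.0]
orientation: [[-0.861, -0.508, -0.0], [-0.508, 0.861, 0.005], [-0.002, 0.005, -1.0]]
contact_force: [0.2, 0.5, -1.0]
gripper_width: 13.6
finger_force: 25.0
[ 14.74508548  24.43272401  16.15914202  80.62792126  -7.07251687
  76.06788216 151.80802958]
[489.87583934  59.56920901  81.        ]
(array([-154.8,  399.5,    1.2]), array([ 0.0047,  0.0024, -0.0165]))
```

```bash
python3 -m pendant '[[-6,15,0,0,0,0,0],[-10,25,0,0,0,0,0],[-12,32,0,0,0,0,0],[-12,32,0,0,0,0,0],[-12,32,0,0,0,0,0],[-12,32,0,0,0,0,0],[-12,32,0,0,0,0,0],[-12,32,0,0,0,0,0],[-12,32,0,0,0,0,0],[-12,32,0,0,0,0,0],[-12,32,0,0,0,0,0],[-12,32,0,0,0,0,0],[-12,32,0,0,0,0,0],[-13,20,0,0,0,0,0],[0,0,0,0,0,0,0],[0,0,0,0,0,0,0],[0,0,0,0,0,0,0]]'
python3 - <<'E'
from h import *
o=get_obs();im=read_camera("wrist");cv2.imwrite("pics/w9.png",im[:,:,::-1]);np.save("w9.npy",[o["tcp_pos"],*o["orientation"].T]);c=cam("wrist",o)
N=HOLE-47.5*xp-45*xp+38*yp;N[2]=14;R=np.c_[-xp,yp,-Z];T=N+40*xp;T[2]=200
print(o["joints"],rel(o,T,R))
C=np.array([proj(c,N+23.5*(a*xp+b*yp)) for a,b in((1,1),(1,-1),(-1,-1),(-1,1))]);print(C.round(1).tolist())
# gray profiles through nest centre along xp and yp, 1mm steps
g=cv2.GaussianBlur(cv2.cvtColor(np.ascontiguousarray(im),cv2.COLOR_RGB2GRAY),(3,3),0).astype(np.float32)
def samp(P):
    q=np.array([proj(c,p) for p in P],np.float32);return cv2.remap(g,q[:,:1],q[:,1:],cv2.INTER_LINEAR)[:,0].astype(int)
d=np.arange(-32,33)
print(d.tolist())
for off in(-12,0,12):
    print("x",off,samp([N+t*xp+off*yp for t in d]).tolist())
for off in(-12,0,12):
    print("y",off,samp([N+t*yp+off*xp for t in d]).tolist())
E
```

```text
time: 20.93
tcp_pos: [524.8, 91.7, 200.2]
orientation: [[-0.865, -0.501, -0.002], [-0.501, 0.865, 0.003], [-0.0, 0.003, -1.0]]
contact_force: [-0.4, -0.4, -0.8]
gripper_width: 13.9
finger_force: 25.0
[-16.06734061   6.37471789   1.62368071 102.07401042  -0.38358266
  71.60482081 105.73275805] (array([ 6.3, -9.3,  0.2]), array([ 0.0033,  0.0001, -0.025 ]))
[[342.0, 180.9], [284.0, 182.3], [280.9, 122.3], [341.2, 120.8]]
[-32, -31, -30, -29, -28, -27, -26, -25, -24, -23, -22, -21, -20, -19, -18, -17, -16, -15, -14, -13, -12, -11, -10, -9, -8, -7, -6, -5, -4, -3, -2, -1, 0, 1, 2, 3, 4, 5, 6, 7, 8, 9, 10, 11, 12, 13, 14, 15, 16, 17, 18, 19, 20, 21, 22, 23, 24, 25, 26, 27, 28, 29, 30, 31, 32]
x -12 [178, 180, 182, 181, 181, 182, 165, 136, 141, 170, 184, 182, 179, 179, 182, 182, 182, 184, 184, 184, 184, 183, 182, 182, 186, 185, 182, 179, 181, 184, 186, 184, 182, 183, 183, 182, 182, 182, 177, 166, 160, 157, 157, 155, 154, 154, 155, 157, 156, 154, 155, 155, 151, 135, 125, 140, 152, 155, 155, 154, 154, 154, 155, 154, 152]
x 0 [179, 183, 184, 182, 182, 183, 163, 137, 155, 182, 187, 182, 179, 1
[... 882 characters left out ...]
180, 188, 188, 188, 189, 190, 189, 189]
y 0 [182, 181, 182, 182, 182, 182, 179, 161, 135, 143, 163, 176, 180, 181, 181, 181, 181, 181, 181, 182, 182, 181, 181, 180, 179, 180, 180, 181, 181, 182, 182, 182, 182, 182, 182, 182, 183, 183, 183, 183, 183, 183, 183, 183, 184, 184, 183, 183, 183, 183, 184, 185, 178, 162, 140, 130, 152, 177, 184, 185, 186, 186, 185, 185, 185]
y 12 [181, 181, 182, 182, 181, 181, 180, 163, 137, 151, 175, 180, 180, 179, 178, 178, 178, 178, 171, 160, 154, 154, 154, 155, 155, 154, 154, 154, 155, 154, 155, 155, 154, 154, 154, 154, 154, 155, 155, 155, 155, 156, 157, 156, 156, 155, 155, 156, 160, 165, 168, 163, 160, 156, 140, 130, 150, 175, 180, 177, 178, 181, 182, 179, 170]
```

Dark nest outline found: 46.9 × 46.1 mm (47 expected), centre 1.4 mm further forward and 0.5 mm right of prediction.

```bash
cat >> h.py <<'E'
NEST=HOLE-92.5*xp+38*yp-1.4*xp-0.5*yp; NEST[2]=8
RD=np.c_[-xp,yp,-Z]
E
python3 - <<'E'
from h import *
o=get_obs();T=NEST.copy();T[2]=60;print(rel(o,T,RD),RD.T@(T-o["tcp_pos"]))
E
```

```text
(array([ 47.5, -10.9, 140.2]), array([ 0.0032,  0.    , -0.0256])) [ 47.80120208  -9.21045436 140.19901025]
```

```bash
python3 -m pendant '[[8,0,0,0.003,0,-0.025,0],[20,-5,0,0,0,0,0],[19.8,-4.2,15,0,0,0,0],[0,0,30,0,0,0,0],[0,0,35,0,0,0,0],[0,0,30,0,0,0,0],[0,0,20,0,0,0,0],[0,0,10,0,0,0,0],[0,0,0,0,0,0,0],[0,0,0,0,0,0,0],[0,0,0,0,0,0,0]]'
python3 - <<'E'
from h import *
o=get_obs();T=NEST.copy();T[2]=26;print(rel(o,T,RD));im=read_camera("wrist");cv2.imwrite("pics/w10.png",im[:,:,::-1]);np.save("w10.npy",[o["tcp_pos"],*o["orientation"].T])
print(o["joints"])
E
```

```text
time: 21.9
tcp_pos: [489.9, 60.0, 61.6]
orientation: [[-0.852, -0.524, 0.002], [-0.524, 0.852, 0.001], [-0.002, -0.001, -1.0]]
contact_force: [0.7, 0.6, -0.8]
gripper_width: 13.5
finger_force: 25.0
(array([ 1.8, -0.8, 35.6]), array([-0.0006,  0.0023,  0.002 ]))
[-14.09987622   9.74700438   2.12706577 116.00154936  -0.4609907
  54.12365543 109.87778547]
```

```bash
python3 -m pendant '[[1.5,-0.8,12,0,0.002,0.002,0],[0,0,12,0,0,0,0],[0,0,8,0,0,0,0],[0,0,3,0,0,0,0],[0,0,0,0,0,0,0],[0,0,0,0,0,0,0],[0,0,0,0,0,0,0]]'
python3 - <<'E'
from h import *
o=get_obs();T=NEST.copy();T[2]=15.9;print(rel(o,T,RD))
E
```

```text
time: 22.53
tcp_pos: [488.3, 58.8, 25.6]
orientation: [[-0.852, -0.523, -0.001], [-0.523, 0.852, -0.001], [0.001, -0.0, -1.0]]
contact_force: [-0.0, 0.1, -1.6]
gripper_width: 13.6
finger_force: 25.0
(array([-0.4, -0.7,  9.7]), array([-0.0001, -0.001 ,  0.0009]))
```

```bash
python3 -m pendant '[[-0.3,-0.6,2,0,0,0,0],[0,0,1.5,0,0,0,0],[0,0,1,0,0,0,0],[0,0,1,0,0,0,0],[0,0,0,0,0,0,0]]'
python3 -m pendant '[[0,0,1,0,0,0,0],[0,0,1,0,0,0,0],[0,0,0,0,0,0,0],[0,0,0,0,0,0,0]]'
python3 - <<'E'
from h import *
o=get_obs();T=NEST.copy();T[2]=15.9;print(rel(o,T,RD))
E
```

```text
time: 22.95
tcp_pos: [488.3, 58.3, 19.4]
orientation: [[-0.852, -0.523, -0.002], [-0.523, 0.852, -0.001], [0.002, 0.0, -1.0]]
contact_force: [0.1, 0.3, -0.5]
gripper_width: 14.1
finger_force: 25.0
time: 23.28
tcp_pos: [488.4, 58.4, 17.6]
orientation: [[-0.852, -0.523, -0.002], [-0.523, 0.852, -0.001], [0.002, 0.0, -1.0]]
contact_force: [-0.2, 1.0, -0.5]
gripper_width: 13.8
finger_force: 25.0
(array([-0.5, -0.3,  1.7]), array([ 0.0002, -0.0018,  0.001 ]))
```

Underside is at about 9.7, below the lip at 14, with no force, so it is in the nest. Set down and release.

```bash
python3 -m pendant '[[0,0,1,0,0,0,0],[0,0,0.7,0,0,0,0],[0,0,0,0,0,0,0],[0,0,0,0,0,0,0]]'
python3 -m pendant '[[0,0,0,0,0,0,20],[0,0,0,0,0,0,30],[0,0,0,0,0,0,36],[0,0,0,0,0,0,36],[0,0,-4,0,0,0,36],[0,0,-15,0,0,0,36],[0,0,-30,0,0,0,36],[0,0,-35,0,0,0,36],[0,0,-35,0,0,0,36],[0,0,-35,0,0,0,36],[0,0,-30,0,0,0,36],[-20,0,0,0,0,0,30],[-18,0,0,0,0,0,20],[0,0,0,0,0,0,10],[0,0,0,0,0,0,0],[0,0,0,0,0,0,0]]'
python3 - <<'E'
from h import *
o=get_obs();im=np.ascontiguousarray(read_camera("wrist"));cv2.imwrite("pics/w11.png",im[:,:,::-1]);c=cam("wrist",o)
N=NEST.copy();N[2]=13
v=cv2.cvtColor(im,cv2.COLOR_RGB2HSV);g=cv2.GaussianBlur(cv2.cvtColor(im,cv2.COLOR_RGB2GRAY),(3,3),0).astype(np.float32)
def samp(P):
    q=np.array([proj(c,p) for p in P],np.float32);return cv2.remap(g,q[:,:1],q[:,1:],cv2.INTER_LINEAR)[:,0].astype(int)
d=np.arange(-30,31);print(d.tolist())
for off in(-15,15):
    print("x",off,samp([N+t*xp+off*yp for t in d]).tolist())
    print("y",off,samp([N+t*yp+off*xp for t in d]).tolist())
# hub top z=31
M=NEST.copy();M[2]=31
print("hubx",samp([M+t*xp for t in d]).tolist());print("huby",samp([M+t*yp for t in d]).tolist())
print(o["tcp_pos"],o["joints"])
E
```

```text
time: 23.62
tcp_pos: [488.4, 58.4, 15.9]
orientation: [[-0.852, -0.523, -0.002], [-0.523, 0.852, -0.001], [0.002, 0.0, -1.0]]
contact_force: [-0.8, 0.0, -0.5]
gripper_width: 13.6
finger_force: 25.0
time: 24.95
tcp_pos: [520.5, 78.0, 199.6]
orientation: [[-0.852, -0.523, -0.003], [-0.523, 0.852, -0.001], [0.003, 0.0, -1.0]]
contact_force: [0.3, -0.9, -0.7]
gripper_width: 11.3
finger_force: 0.0
[-30, -29, -28, -27, -26, -25, -24, -23, -22, -21, -20, -19, -18, -17, -16, -15, -14, -13, -12, -11, -10, -9, -8, -7, -6, -5, -4, -3, -2, -1, 0, 1, 2, 3, 4, 5, 6, 7, 8, 9, 10, 11, 12, 13, 14, 15, 16, 17, 18, 19, 20, 21, 22, 23, 24, 25, 26, 27, 28, 29, 30]
x -15 [177, 180, 179, 178, 179, 173, 151, 160, 203, 216, 217, 216, 216, 216, 216, 216, 216, 216, 216, 216, 216, 216, 216, 216, 216, 216, 216, 216, 216, 215, 210, 204, 202, 202, 200, 199, 199, 201, 204, 203, 200, 200, 202, 201, 199, 199, 201, 201, 201, 201, 197, 173, 141, 122, 129, 146, 152, 151, 151, 151, 152]
y -15 [181, 182, 182, 182, 181, 173, 141, 125, 162, 205, 215, 216, 216, 216, 216, 216, 216, 216, 216, 216, 216, 216, 216, 216, 216, 216,
[... 854 characters left out ...]
216, 216, 216, 216, 216, 217, 216, 216, 216, 215, 195, 144, 147, 196, 217, 217, 217, 216, 216, 216, 216, 215, 209, 202, 199, 185, 145, 147, 183, 202, 202, 201, 201, 203, 204, 204, 203, 197, 169, 136, 122, 137, 150, 153, 153, 153, 153, 153, 154, 153, 151]
huby [178, 179, 178, 178, 178, 178, 173, 146, 122, 136, 181, 200, 201, 201, 201, 201, 202, 203, 203, 197, 165, 136, 127, 151, 193, 213, 215, 214, 215, 215, 216, 216, 216, 216, 215, 216, 210, 194, 194, 204, 208, 213, 216, 217, 216, 216, 216, 217, 216, 216, 210, 175, 134, 138, 156, 159, 158, 158, 159, 158, 158]
[520.52431768  77.9929382  199.592207  ] [-15.18053981   5.70882758   1.91901022 102.88633764  -0.16719081
  71.56524707 108.32726724]
```

Blank measures −22.5..21.3 in x and −21.5..22 in y within the nest, so it is flat and centred. Now go in front of the drawer with fingers shut.

```bash
python3 - <<'E'
from h import *
o=get_obs();F=NEST-52*xp-38*yp;T=F-26*xp;T[2]=150;print(F,T,rel(o,T,RD))
E
```

```text
[464.4610493   -1.15886067   8.        ] [442.29240503 -14.74382336 150.        ] (array([114.9, -38.1,  49.9]), array([ 0.0003, -0.0026,  0.0006]))
```

```bash
python3 -m pendant '[[15,-5,0,0,-0.002,0,0],[25,-8,0,0,0,0,0],[25,-8,5,0,0,0,0],[25,-8,15,0,0,0,0],[25,-9,20,0,0,0,0],[0,0,30,0,0,0,0],[0,0,30,0,0,0,0],[0,0,30,0,0,0,0],[0,0,20,0,0,0,0],[0,0,15,0,0,0,0],[0,0,10,0,0,0,0],[0,0,4,0,0,0,0],[0,0,0,0,0,0,0],[0,0,0,0,0,0,0]]'
python3 - <<'E'
from h import *
o=get_obs();F=NEST-52*xp-38*yp;T=F-26*xp;T[2]=20;print(rel(o,T,RD),o["joints"])
E
```

```text
time: 26.17
tcp_pos: [443.4, -14.2, 21.5]
orientation: [[-0.852, -0.523, 0.001], [-0.523, 0.852, 0.0], [-0.001, -0.0, -1.0]]
contact_force: [1.2, -0.3, 1.0]
gripper_width: 0.3
finger_force: 0.0
(array([1.2, 0.1, 1.5]), array([-0.0001,  0.0009,  0.0007])) [ -9.63939236   7.79834593   6.07258625 124.25540683  -1.13210426
  47.94380488 118.6753816 ]
```

```bash
python3 -m pendant '[[-3,0,1,0,0,0,0],[-4,0,0,0,0,0,0],[-4,0,0,0,0,0,0],[-3,0,0,0,0,0,0],[-3,0,0,0,0,0,0],[-4,0,0,0,0,0,0],[-5,0,0,0,0,0,0],[-6,0,0,0,0,0,0],[-6,0,0,0,0,0,0],[-6,0,0,0,0,0,0],[-6,0,0,0,0,0,0],[-6,0,0,0,0,0,0],[-6,0,0,0,0,0,0],[-6,0,0,0,0,0,0],[-6,0,0,0,0,0,0],[-5,0,0,0,0,0,0],[-5,0,0,0,0,0,0],[-4,0,0,0,0,0,0],[0,0,0,0,0,0,0]]'
python3 - <<'E'
from h import *
o=get_obs();F=NEST-52*xp-38*yp;print(RD.T@(o["tcp_pos"]-F),RD.T@o["contact_force"])
E
```

```text
time: 27.75
tcp_pos: [518.5, 32.3, 19.8]
orientation: [[-0.852, -0.524, 0.0], [-0.524, 0.852, 0.0], [-0.0, 0.0, -1.0]]
contact_force: [-2.1, -3.3, 0.2]
gripper_width: 0.6
finger_force: 1.3
[-63.59496854   0.28728791 -11.79273201] [ 3.50847252 -1.66909286 -0.19540295]
```

```bash
python3 -m pendant '[[-3,0,0,0,0,0,0],[-4,0,0,0,0,0,0],[-3,0,0,0,0,0,0],[-2,0,0,0,0,0,0],[0,0,0,0,0,0,0]]'; python3 -m pendant '[[-2,0,0,0,0,0,0],[-1.5,0,0,0,0,0,0],[0,0,0,0,0,0,0]]';python3 -m pendant '[[-2,0,0,0,0,0,0],[-1.5,0,0,0,0,0,0],[0,0,0,0,0,0,0]]'
python3 - <<'E'
from h import *
o=get_obs();F=NEST-52*xp-38*yp;print(RD.T@(o["tcp_pos"]-F),RD.T@o["contact_force"])
E
```

```text
time: 28.17
tcp_pos: [528.3, 38.3, 19.8]
orientation: [[-0.852, -0.523, 0.0], [-0.523, 0.852, 0.0], [-0.0, 0.0, -1.0]]
contact_force: [-2.0, -2.8, -0.6]
gripper_width: 0.1
finger_force: 1.4
time: 28.42
tcp_pos: [531.3, 40.3, 19.8]
orientation: [[-0.852, -0.523, 0.0], [-0.523, 0.852, 0.0], [-0.0, 0.0, -1.0]]
contact_force: [-1.5, -2.1, -0.7]
gripper_width: 0.3
finger_force: 1.5
time: 28.67
tcp_pos: [532.8, 41.1, 19.7]
orientation: [[-0.852, -0.523, -0.003], [-0.523, 0.852, -0.001], [0.003, 0.001, -1.0]]
contact_force: [-9.0, -5.0, 6.9]
gripper_width: 0.3
finger_force: 5.3
[-80.34142709   0.36547597 -11.74664258] [10.28363963  0.45030987 -6.88578987]
```

```bash
python3 -m pendant '[[-1.5,0,0,0,0,0,0],[0,0,0,0,0,0,0],[0,0,0,0,0,0,0]]'
python3 -m pendant '[[3,0,0,0,0,0,0],[5,0,0,0,0,0,0],[5,0,0,0,0,0,0],[8,0,0,0,0,0,0],[15,0,0,0,0,0,0],[20,0,0,0,0,0,0],[0,0,0,0,0,0,0],[0,0,0,0,0,0,0]]'
python3 - <<'E'
from h import *
o=get_obs();F=NEST-52*xp-38*yp;print(RD.T@(o["tcp_pos"]-F),RD.T@o["contact_force"])
E
```

```text
time: 28.92
tcp_pos: [532.9, 41.2, 19.7]
orientation: [[-0.853, -0.523, -0.005], [-0.523, 0.853, -0.001], [0.005, 0.002, -1.0]]
contact_force: [-14.0, -7.6, 11.8]
gripper_width: 0.4
finger_force: 8.0
time: 29.58
tcp_pos: [487.6, 13.2, 20.3]
orientation: [[-0.853, -0.523, 0.001], [-0.523, 0.853, 0.001], [-0.002, -0.0, -1.0]]
contact_force: [-0.0, 0.3, 0.7]
gripper_width: 0.1
finger_force: 0.0
[-27.20080967   0.12780037 -12.27497784] [-0.13533195  0.30480453 -0.69743207]
```

```bash
python3 -m pendant '[[20,0,0,0,0,0,0],[10,0,-15,0,0,0,0],[0,0,-30,0,0,0,0],[0,0,-35,0,0,0,0],[0,0,-35,0,0,0,0],[0,0,-35,0,0,0,0],[0,0,-30,0,0,0,0],[0,0,0,0,0,0,0],[0,0,0,0,0,0,0],[0,0,0,0,0,0,0],[0,0,0,0,0,0,0],[0,0,0,0,0,0,0]]'
python3 - <<'E'
from h import *
o=get_obs();c=cam("wrist",o);im=np.ascontiguousarray(read_camera("wrist"));s=np.ascontiguousarray(read_camera("scene")[:,:,::-1])
g=cv2.GaussianBlur(cv2.cvtColor(im,cv2.COLOR_RGB2GRAY),(3,3),0).astype(np.float32)
O=HOLE-47.5*xp;cs=cam("scene");s0=cv2.imread("pics/scene0.png");s1=cv2.imread("pics/s5.png")
d=np.arange(-110,1,4);print(d.tolist())
for y in(-60,-30,30,60):
    P=[O+t*xp+y*yp for t in d]
    for p in P:p[2]=38
    r=[]
    for I in(s0,s1,s):
        q=np.array([proj(cs,p) for p in P],np.float32);r.append(cv2.remap(cv2.cvtColor(I,6),q[:,:1],q[:,1:],1)[:,0].astype(int).tolist())
    print(y,*r,sep="\n")
b=cv2.absdiff(s0,s)[150:350,330:440].max(2);print("press region diff px",(b>40).sum(),"vs open",(cv2.absdiff(s0,s1)[150:350,250:440].max(2)>40).sum(),(cv2.absdiff(s0,s)[150:350,250:440].max(2)>40).sum())
cv2.imwrite("pics/s12.png",s)
E
```

```text
time: 30.58
tcp_pos: [461.6, -2.3, 198.6]
orientation: [[-0.852, -0.523, -0.002], [-0.523, 0.852, 0.0], [0.002, 0.001, -1.0]]
contact_force: [0.5, 0.1, -0.1]
gripper_width: 0.3
finger_force: 0.0
[-110, -106, -102, -98, -94, -90, -86, -82, -78, -74, -70, -66, -62, -58, -54, -50, -46, -42, -38, -34, -30, -26, -22, -18, -14, -10, -6, -2]
-60
[140, 137, 138, 135, 135, 138, 137, 136, 135, 133, 135, 135, 137, 136, 134, 130, 128, 132, 134, 131, 131, 134, 134, 135, 147, 185, 179, 159]
[133, 129, 131, 124, 125, 124, 93, 77, 85, 117, 147, 151, 130, 85, 87, 92, 97, 99, 98, 99, 100, 98, 85, 92, 99, 99, 100, 155]
[132, 128, 128, 129, 127, 127, 127, 127, 125, 125, 127, 128, 115, 74, 106, 108, 86, 100, 133, 135, 139, 144, 146, 135, 134, 122, 121, 107]
-30
[135, 139, 139, 136, 140, 138, 135, 135, 138, 137, 137, 136, 134, 134, 134, 135, 132, 135, 134, 134, 132, 133, 134, 134, 139, 181, 178, 161]
[131, 131, 130, 143, 173, 169, 113, 77, 79, 113, 151, 144, 132, 146, 153, 143, 97, 98, 102, 99, 98, 99, 97, 99, 97, 97, 95, 108]
[128, 128, 130, 127, 129, 129, 126, 125, 130, 130, 129, 106, 73, 93, 101, 99, 9
[... 246 characters left out ...]
135, 143, 132, 130, 130, 133, 135, 138, 135, 139, 141, 142, 152, 156, 157, 155, 155, 122]
[133, 132, 128, 127, 127, 128, 126, 128, 129, 128, 126, 127, 128, 125, 125, 135, 141, 145, 148, 149, 149, 147, 143, 145, 147, 144, 171, 176]
60
[138, 139, 137, 138, 137, 134, 133, 137, 135, 137, 135, 135, 137, 137, 135, 137, 135, 136, 137, 135, 132, 135, 136, 138, 136, 182, 180, 167]
[132, 139, 145, 144, 172, 170, 120, 124, 149, 148, 143, 128, 130, 141, 148, 145, 130, 135, 148, 147, 147, 148, 150, 151, 148, 148, 148, 170]
[128, 129, 128, 130, 129, 126, 126, 128, 127, 128, 126, 125, 129, 128, 127, 127, 138, 145, 146, 144, 142, 144, 145, 147, 152, 194, 192, 179]
press region diff px 3202 vs open 8584 9659
```

```bash
python3 -c "
from workcell import *
print(close_job())"
```

```text
the job is handed in; nothing more can be done
None
```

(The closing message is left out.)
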